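# Pop a tin out of the can dispenser and catch it with the other finger

## Task

A tin lies in the can dispenser on the worktop. Press the dispenser's spring paddle down with one fingertip so that the tin pops out of its bay, and have the other finger standing across the chute so that the rolling tin is stopped against it instead of running off the open end. Do not lift the tin, do not touch it while it still lies in its bay, and leave the things around undisturbed; the program finishes while holding: one finger keeps the paddle down and the tin rests against the other finger on the chute.

Things in the scene. Friction and masses are not known exactly. Their poses are not given: they have to be found in the camera images.
- disp: Can dispenser, fixed: grey chute with a housing (98 mm wide, 74 high) at its rear, x = 100 to 124 mm. Origin on the worktop under mid-chute; x to the rear housing, y to the paddle side, z up. Floor 78 mm wide between walls (4 mm thick, tops 14 mm above it), 16 mm high at x = 0, sloping 6 degrees down to the open front end at x = -87 mm.
- kicker (a joint): Travel (m) of the steel kicker plate behind the tin, 0 to 0.020 towards the open end, 2 mm per mm of paddle. It pushes the tin over two 2 mm nubs at x = 49 mm once the paddle is about 6 mm down; the tin then rolls to the open end in under a second, so the catching finger must already stand in the chute. Fully forward its front is at x = 70 mm of the dispenser.
- tin_center (a point): Centre of the tin to pop out (57 mm diameter, 72 long, 0.25 kg), lying on its side across the chute. It starts in the bay behind the nubs, at x = 57 mm of the dispenser, 51 mm high, its front at x = 28 mm. Caught, its centre must lie between x = -60 and +38 mm of the dispenser, about 29 mm above the chute floor. Only the position matters.
- tin: The same tin; origin at the middle of one end face, 36 mm from its centre; z is the tin's axis, level across the chute.
- paddle (a joint): Travel of the paddle in m: 0 at rest (up), 0.010 fully down. It slides straight down against a spring: 1.5 N to start, 4.5 N at the bottom, plus up to about 5 N while the tin is pushed over the nubs. It springs up when let go.
- paddle_top (a point): Centre of the top face of the black ribbed paddle, 44 mm along the chute by 30 mm across, beside the chute on its +y side: x = -15, y = 63 mm of the dispenser, 38 mm above the worktop at rest, 28 mm when fully down. Axes as the dispenser's.
- stop_point (a point): Point on the chute floor, on its centre line level with the paddle centre (x = -15, y = 0 of the dispenser, 14 mm above the worktop), 63 mm across from the paddle centre. A finger standing here, its tip 5 to 20 mm above the floor, blocks the tin, even if up to 15 mm off the centre line. Axes as the dispenser's.
- glass: Small clear glass, 48 mm diameter, 61 mm high, standing loose on the worktop beyond the open end of the chute. Origin at the centre of its foot, z up. To be left alone.
- other_tin: Another tin, 57 mm diameter, 72 mm high, standing upright on the worktop beside the dispenser on the paddle side. Origin at the centre of its foot, z up. To be left alone.
- spice_jar: Spice jar, 46 mm diameter, 106 mm high, standing on the worktop beside the dispenser on the side away from the paddle. Origin at the centre of its foot, z up. To be left alone.
Not all that is in view belongs to the job. There is more than one size of the disp; the job needs the middle-sized. What is shaped like the tin but green is not meant.

How it is judged:
By the outcome, as a careful person would: the job done as asked, in the order asked, and still so for the second after the job is handed in, while the arm keeps its last pose, push and grip.
It also fails if it takes over 32 s, if anything falls off the work surface, if the arm or the gripper's body presses on something with over 40 N, if the wrist force passes 120 N, or if a joint passes its speed limit or range.

## Robot

A 6-joint arm with a two-finger parallel gripper is mounted at the origin on a cart in front of the work surface, level with it; the furniture and walls round the work are solid. World frame = base frame: x ahead of the robot, y to its left, z up, the work surface at z = 0. Lengths are in m, angles in rad, forces in N, time in s.
With the tool pointing down it reaches from about 0.275 to 0.825 m from the base axis. Payload 4.9 kg.
Tool frame: the origin (TCP) lies midway between the tips of the shut fingers; the grasp point (between the pads) lies 19 mm behind it (hold_point_z is the distance from the TCP to the grasp point, in m); z points along the fingers, x is the direction in which the jaws open and shut, and the axes are right-handed (so a half turn about z gives the same grasp; the last joint's range is limited). The gripper opens to 85 mm and grips with 20 to 120 N. Pads are 22 mm wide; open, the fingers measure 114 mm over their backs; the gripper's body (76 mm by 85 mm) begins 54 mm behind the grasp point. The pads swing forward as they close: fully open they stand 13 mm farther back than shut.
Start: joints at [1.103, 0.326, -0.193, 1.052, 0, 1.437], TCP at [0.18, 0.52, 0.231] pointing down, gripper open.
Joint ranges: [-2.65, 2.65], [-0.97, 1.79], [-1.3, 1.35], [-1.93, 2.1], [-1.47, 1.37], [-3.14, 3.14]. Speed limits (rad/s): [2.57, 2.57, 3.14, 3.14, 3.14, 3.14].

## Interface

Orientations are given as a unit quaternion [x, y, z, w].
In Python, from station import sense, snapshot, camera_model, hand_in, hold_point_z gives the robot as it stands.
- The arm moves only by the tool drive_tool, never from a script. Its argument "deltas" is a list of rows, each a list of 5 numbers: the gripper command: -1 is shut, 1 is fully open, values between are in proportion, then the shift along the tool's x, y, z in mm, then the turn about the tool's z in rad. A call has 1 to 12 rows; each row shifts and turns the commanded pose from where the row before left it, along the tool's axes as they then stand; what a row does not reach is not made up. A row lasts 1/12 s, in which the tool goes at most 41.7 mm and 7.16 degrees, less where a joint would pass 70% of its speed; a pose out of reach is approached as far as the arm can. A call is refused whole if a number of a shift passes 41.7 or a number of a turn 0.125, either way. A call with a gripper value outside its range is refused whole. The fingers move at their own pace and stop on an object; the grip force is fixed at half the most. Time passes only in rows, so rows that do not move let the fingers close. It gives the time, the measured TCP pose, the force and the opening at its end, in the units of the state.
- sense(): the state, without advancing time (a new reading comes with each control period).
- snapshot(name): name is "side" or "top" or "wrist"; returns (picture, depth): 400x640x3 uint8, blue, green, red; 400x640 float32, m along the optical axis (not along the pixel's ray), 0 where there is no reading.
- camera_model(name): a dict with "fx", "fy", "cx", "cy" (pixels), "world_from_camera" (4x4, takes a point from camera to world coordinates). Camera axes: x right, y down, z forward; pixel columns grow to the right and rows downward; lengths in m; the calibration is good to about 2 mm. A picture is of the moment at which its call begins: read the wrist's pose just before it. camera_model takes no time and is no camera call; for the wrist camera it gives the pose at the moment of the call.
- hand_in(): hands the job in, once; it reports no verdict.
The state is a dict: "t": time; "qpos": joint angles; "joint_vel": joint speeds; "tau": joint torques, N m; "position": TCP position; "tool_rot": TCP orientation; "contact_force": force on the tool from outside, world axes, zero at the start; "moment": the same for the moment, N m; "opening": opening from 0.0 (shut) to 1.0 (fully open).
Only numpy, scipy, OpenCV 4.12 (cv2) and the standard library are available. Lean on these libraries where they do the work, as an engineer would, in place of code of your own. Each camera call takes 0.05 s, during which the arm holds its last target. There are 200 camera calls.

## Working session

There is one attempt and no reset: what is moved stays moved. The work goes in short steps, Python scripts to look and compute and a tool call to move; the robot and the scene stay as the last step left them, time stands still between calls to the robot, and variables do not carry over. Pictures are saved under pics/ and viewed, about 8 in all and at most 12, crops included, and the job is handed in when it is done.

Besides the shell and the picture viewer there is one more tool, called after ">>>" as name(argument=value, ...) on one line, values as JSON. drive_tool: Moves the arm, as the interface text tells. Its arguments: {"type":"object","properties":{"deltas":{"type":"array"}},"required":["deltas"]}

```bash
mkdir -p pics; cat > h.py <<'E'
import numpy as np, cv2
from station import sense, snapshot, camera_model, hold_point_z
def snap(n):
    m=camera_model(n); p,d=snapshot(n); np.savez(f'{n}.npz',p=p,d=d,T=m['world_from_camera'],k=[m['fx'],m['fy'],m['cx'],m['cy']]); return p,d
def cloud(n):
    z=np.load(f'{n}.npz'); d=z['d']; fx,fy,cx,cy=z['k']; v,u=np.mgrid[:d.shape[0],:d.shape[1]]
    P=np.stack([(u-cx)/fx*d,(v-cy)/fy*d,d],-1); T=z['T']; W=P@T[:3,:3].T+T[:3,3]; W[d==0]=np.nan; return z['p'],W
E
python3 - <<'E'
from h import *
for n in('side','top'):
    p,d=snap(n); cv2.imwrite(f'pics/{n}1.png',p)
    print(n,np.load(n+'.npz')['T'].round(3).tolist())
s=sense(); print(s['t'],s['position'],s['tool_rot'],s['opening'],hold_point_z)
E
```

```text
side [[0.954, -0.147, 0.26, 0.27], [-0.298, -0.475, 0.828, -0.799], [0.002, -0.867, -0.498, 0.577], [0.0, 0.0, 0.0, 1.0]]
top [[0.026, -0.996, 0.089, 0.489], [-1.0, -0.025, 0.01, 0.012], [-0.008, -0.089, -0.996, 0.931], [0.0, 0.0, 0.0, 1.0]]
0.1 [0.17993804 0.51917838 0.23057304] [ 8.14755104e-01  5.79804714e-01 -6.96160629e-04  3.60609314e-04] 1.001048895355364 0.0187
```

View pics/top1.png

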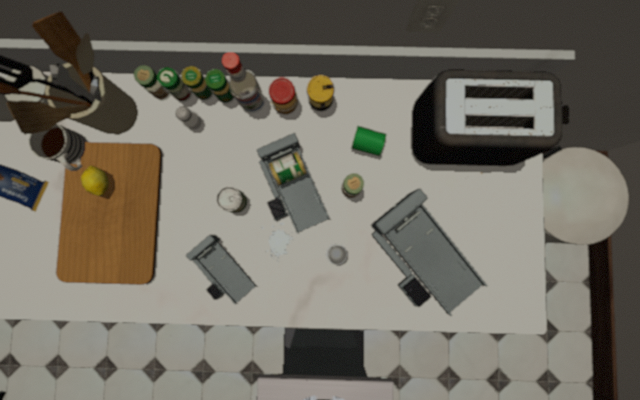

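View pics/side1.png

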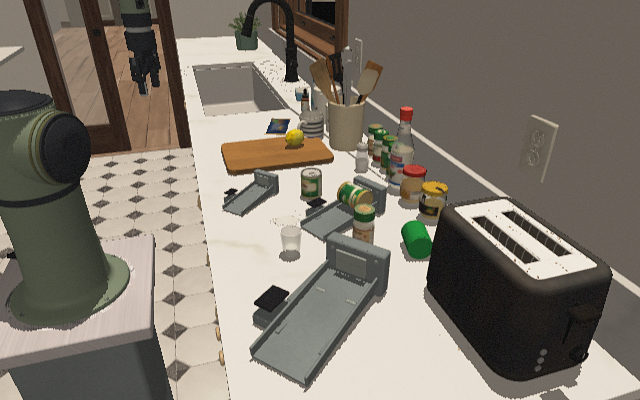

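The top view shows three dispensers: small at (222,268), middle at (293,185) holding the tin, and large at (430,250). The tin-like things are the tin in the bay (288,165), the green one (368,140), the upright other_tin (232,200) and the jar (352,185). I choose the middle dispenser, with its paddle at (278,208). The glass is at (338,254).

```bash
python3 - <<'E'
from h import *
from scipy.optimize import least_squares
p,W=cloud('top')
cv2.imwrite('pics/crop1.png',cv2.resize(p[120:280,190:370],None,fx=4,fy=3.7,interpolation=cv2.INTER_CUBIC))
roi=np.zeros(p.shape[:2],bool); roi[130:240,250:332]=1
X=W[roi]; C=p[roi].astype(int)
print('paddle px world',W[208,278],'housing',W[146,280],'floor',W[210,305])
h=X[(X[:,2]>.068)&(X[:,2]<.080)]; 
gray=lambda c:(c.max(-1)-c.min(-1))<35
hm=(X[:,2]>.066)&(X[:,2]<.082)&gray(C)
r=cv2.minAreaRect((X[hm][:,:2]*1000).astype(np.float32)); print('housing',r,hm.sum())
bm=(C.max(-1)<60)&(X[:,2]>.02)&(X[:,2]<.05)
r=cv2.minAreaRect((X[bm][:,:2]*1000).astype(np.float32)); print('paddle',r,bm.sum(),X[bm].mean(0))
# whole chute: z .004-.04 gray
for n,(u,v) in dict(other=(232,200),glass=(338,254),jar=(352,185)).items():
    q=W[v-14:v+14,u-14:u+14].reshape(-1,3); t=np.nanmax(q[:,2]); q=q[q[:,2]>max(.03,t-.012)]; print(n,q.mean(0),t,len(q))
E
```

```text
paddle px world [0.5486133  0.11837487 0.03845197] housing [0.6876397  0.1143536  0.07622493] floor [0.54710576 0.05616547 0.0135837 ]
housing ((659.7673950195312, 107.98289489746094), (92.85938262939453, 97.9505386352539), 25.120073318481445) 845
paddle ((611.6417236328125, 101.8988037109375), (149.87387084960938, 108.85481262207031), 19.551170349121094) 350 [0.59196811 0.11261325 0.03574432]
other [0.56561204 0.22700544 0.0706891 ] 0.07609299992465601 485
glass [ 0.44573003 -0.02006064  0.06147601] 0.06610647394537539 93
jar [ 0.60288024 -0.05085562  0.10757945] 0.11136933997462084 338
```

View pics/crop1.png

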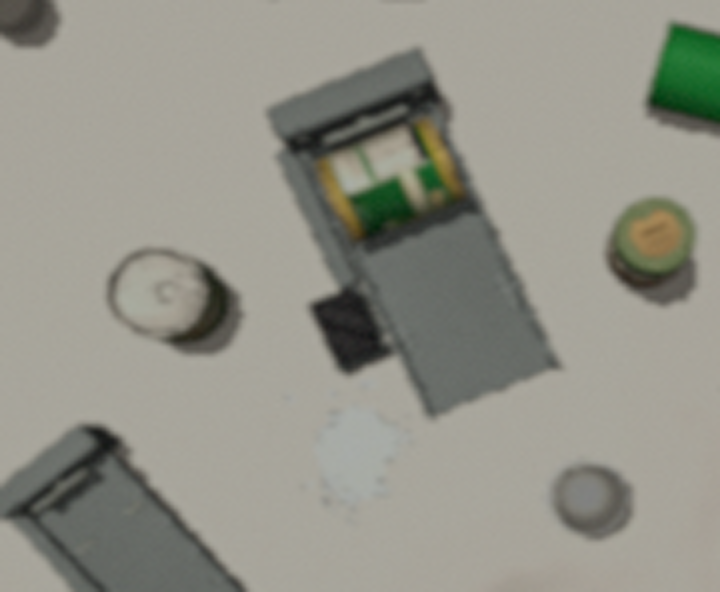

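The crop confirms the choice: the middle dispenser with the white, green and gold tin in its bay and its paddle at crop (350,331). Next I fit its pose from known corners.

```bash
python3 - <<'E'
from h import *
from scipy.optimize import least_squares
z=np.load('top.npz'); T=np.linalg.inv(z['T']); fx,fy,cx,cy=z['k']
c=np.array([(311,307),(348,372),(390,352),(268,107),(418,48),(437,90),(433,417),(560,368)],float)
px=c/[4,3.7]+[190,120]-[.4,.4]
M=np.array([(7,78,38),(-37,78,38),(-37,48,38),(124,49,74),(124,-49,74),(100,-49,74),(-87,43,19),(-87,-43,19)])/1000
def tf(q,M): 
    cs,s=np.cos(q[2]),np.sin(q[2]); return np.c_[M[:,0]*cs-M[:,1]*s+q[0],M[:,0]*s+M[:,1]*cs+q[1],M[:,2]]
def res(q):
    P=tf(q,M)@T[:3,:3].T+T[:3,3]; return (np.c_[fx*P[:,0]/P[:,2]+cx,fy*P[:,1]/P[:,2]+cy]-px).ravel()
s=least_squares(res,[.58,.08,.4],loss='soft_l1'); q=s.x; print(q,np.degrees(q[2])); print(res(q).reshape(-1,2).round(1).tolist())
K=np.array([(-15,63,38),(-15,0,14),(57,0,51),(-15,31.5,30)])/1e3
print(tf(q,K).round(4))
p,W=cloud('top')
# depth check: in dispenser frame
cs,sn=np.cos(q[2]),np.sin(q[2]); D=W[...,:2]-q[:2]; L=np.dstack([D@[cs,sn],D@[-sn,cs],W[...,2]])*1000
g=p.max(-1)<65
m=g&(abs(L[...,0]+15)<40)&(abs(L[...,1]-66)<25)&(L[...,2]>30); print('black paddle',np.median(L[m],0),L[m].min(0),L[m].max(0))
for x in(-80,-50,-15,10):
    m=(abs(L[...,0]-x)<5)&(abs(L[...,1])<60)&(L[...,2]>4)&(L[...,2]<40); w=L[m]; w=w[w[:,1]<47]; f=w[abs(w[:,1])<30]; print(x,w[:,1].min().round(1),w[:,1].max().round(1),f[:,2].mean().round(1))
E
```

```text
[0.58778358 0.07081805 0.45359061] 25.98882733301847
[[-0.1, 0.4], [-1.7, -0.1], [-0.5, -0.1], [-0.6, 1.4], [1.0, -0.2], [0.6, -2.2], [-0.0, 1.0], [1.1, -0.7]]
[[0.5467 0.1209 0.038 ]
 [0.5743 0.0642 0.014 ]
 [0.639  0.0958 0.051 ]
 [0.5605 0.0926 0.03  ]]
black paddle [-12.3347027   63.10170052  39.73084378] [-32.60762638  50.49738249  34.97186817] [ 9.18285082 76.40079681 44.8670995 ]
-80 -51.8 45.7 8.9
-50 -52.1 45.8 12.2
-15 -57.3 44.8 16.2
10 -58.7 44.5 18.7
```

>>> drive_tool(deltas=[[0.18,-7,12.5,0,0],[0.18,-14,25,0,0],[0.18,-14,25,0,0],[0.18,-14,25,0,0],[0.18,-14,25,0,0],[0.18,-14,25,0,0],[0.18,-14,25,0,0],[0.18,-14,25,0,0],[0.18,-14,25,0,0],[0.18,-14,25,0,0],[0.18,-14,25,0,0],[0.18,-14,25,0,0]])

```text
t: 1.1
position: [0.3997, 0.2713, 0.2312]
tool_rot: [0.815, 0.58, -0.0, 0.0]
contact_force: [0.0, 0.0, -0.3]
opening: 0.589
```

>>> drive_tool(deltas=[[0.18,-14,25,0,0],[0.18,-14,25,0,0],[0.18,-14,25,0,0],[0.18,-14,25,0,0],[0.18,-14,25,0,0],[0.18,-14,25,0,0],[0.18,-14,25,0,0],[0.18,-14,25,0,0],[0.18,-7,12.5,0,0],[0.18,0,0,0,0]])

```text
t: 1.93
position: [0.5623, 0.0884, 0.2308]
tool_rot: [0.816, 0.578, -0.0, 0.0]
contact_force: [0.3, 0.3, -0.6]
opening: 0.594
```

>>> drive_tool(deltas=[[0.18,0,0,0,-0.1],[0.18,0,0,0,-0.1],[0.18,0,0,0,-0.1],[0.18,0,0,0,-0.1],[0.18,0,0,0,-0.1],[0.18,0,0,0,-0.1],[0.18,0,0,0,-0.1],[0.18,0,0,0,-0.087],[0.18,0,0,0,0],[0.18,0,0,0,0]])

```text
t: 2.77
position: [0.56, 0.0919, 0.2312]
tool_rot: [0.531, 0.848, -0.0, -0.0]
contact_force: [-0.0, 0.2, 0.4]
opening: 0.587
```

```bash
python3 - <<'E'
from h import *
s=sense(); print(s); p,d=snap('wrist'); cv2.imwrite('pics/w1.png',p); print(np.load('wrist.npz')['T'].round(3).tolist())
E
```

```text
{'t': 2.7667, 'qpos': array([ 3.24956747e-02,  3.59094504e-01, -1.44919419e-01,  1.06751155e+00,
        2.65466759e-04, -4.19400019e-01]), 'joint_vel': array([-0.00316456,  0.00156613,  0.00719981, -0.00093009, -0.00142045,
        0.00191881]), 'tau': array([-1.00479950e-02, -4.61969340e+01,  2.63903207e+01,  9.03935696e-03,
        1.49775104e-03, -8.19537719e-02]), 'position': array([0.55998022, 0.09192286, 0.23123935]), 'tool_rot': array([ 5.30720397e-01,  8.47546878e-01, -9.32732132e-05, -3.76604693e-04]), 'contact_force': array([-0.0276408 ,  0.19840059,  0.43748089]), 'moment': array([0.02619496, 0.0044962 , 0.02345128]), 'opening': 0.5872572992879025}
[[-0.437, 0.857, 0.274, 0.489], [0.9, 0.416, 0.134, 0.057], [0.001, 0.305, -0.952, 0.374], [0.0, 0.0, 0.0, 1.0]]
```

View pics/w1.png

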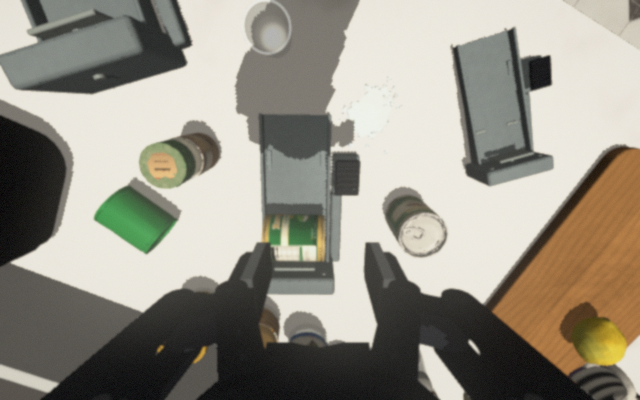

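The wrist view shows the middle dispenser centred at about (297,205), with the paddle at (346,174) and the tin at (294,238). The jaw axis is parallel to the chute's width. I check the fit from this closer view.

```bash
python3 - <<'E'
from h import *
z=np.load('wrist.npz'); p=z['p']; T=z['T']; fx,fy,cx,cy=z['k']
def w(u,v,h):
    r=T[:3,:3]@[(u-cx)/fx,(v-cy)/fy,1]; return (T[:3,3]+r*(h-T[2,3])/r[2])
q=np.array([.58778,.07082,.45359]); cs,s=np.cos(q[2]),np.sin(q[2])
L=lambda P:(np.array([[cs,s],[-s,cs]])@(P[:2]-q[:2])*1000).round(1)
m=np.zeros(p.shape[:2],np.uint8); m[145:202,328:365]=(p[145:202,328:365].max(-1)<55)
n,l,st,c=cv2.connectedComponentsWithStats(m); k=1+st[1:,4].argmax(); print(st[k],c[k])
r=cv2.minAreaRect(np.argwhere(l==k)[:,::-1].astype(np.float32)); B=cv2.boxPoints(r); print(r,[L(w(u,v,.038)).tolist() for u,v in B], L(w(*c[k],.038)))
for u,v,h in((261,115,20.5),(329,115,20.5)): print(L(w(u,v,h/1e3)))
i=p[105:300,240:375]; cv2.imwrite('pics/w1c.png',cv2.resize(i,None,fx=4,fy=3,interpolation=cv2.INTER_CUBIC))
E
```

```text
Traceback (most recent call last):
ValueError: attempt to get argmax of an empty sequence
```

```bash
python3 - <<'E'
from h import *
z=np.load('wrist.npz'); p=z['p']; T=z['T']; fx,fy,cx,cy=z['k']
def w(u,v,h):
    r=T[:3,:3]@[(u-cx)/fx,(v-cy)/fy,1]; return (T[:3,3]+r*(h-T[2,3])/r[2])
q=np.array([.58778,.07082,.45359]); cs,s=np.cos(q[2]),np.sin(q[2])
L=lambda P:(np.array([[cs,s],[-s,cs]])@(P[:2]-q[:2])*1000).round(1)
print('row175',p[175,322:368].max(-1).tolist()); print('col347',p[140:206,347].max(-1).tolist()); print('row130',p[130,252:340].max(-1).tolist())
for u,v,h in((332,153,38),(357,153,38),(335,195,38),(360,194,38),(261,115,20.5),(329,115,20.5)): print(u,v,L(w(u,v,h/1e3)))
i=p[105:300,240:375]; cv2.imwrite('pics/w1c.png',cv2.resize(i,None,fx=4,fy=3,interpolation=cv2.INTER_CUBIC))
E
```

```text
row175 [156, 154, 154, 149, 133, 123, 135, 143, 142, 123, 92, 80, 72, 63, 60, 64, 68, 65, 69, 65, 65, 67, 67, 67, 64, 64, 65, 69, 67, 69, 68, 69, 70, 66, 67, 73, 91, 156, 219, 235, 237, 237, 238, 237, 237, 237]
col347 [129, 130, 132, 136, 166, 207, 229, 236, 237, 235, 224, 185, 139, 104, 79, 79, 80, 83, 82, 74, 60, 56, 65, 67, 69, 68, 66, 68, 72, 68, 62, 66, 64, 67, 65, 64, 67, 66, 72, 67, 70, 66, 66, 70, 73, 72, 67, 67, 73, 71, 69, 72, 70, 76, 97, 158, 219, 234, 236, 236, 236, 236, 237, 237, 236, 236]
row130 [127, 132, 130, 130, 130, 128, 117, 94, 82, 71, 61, 59, 69, 76, 78, 78, 77, 77, 79, 77, 78, 74, 77, 77, 80, 78, 77, 79, 78, 75, 77, 78, 76, 76, 79, 78, 77, 77, 78, 76, 78, 79, 79, 79, 78, 78, 81, 79, 78, 78, 78, 76, 80, 78, 80, 79, 78, 79, 79, 79, 76, 80, 81, 79, 77, 79, 79, 80, 79, 77, 78, 77, 78, 80, 75, 70, 71, 78, 87, 104, 124, 127, 127, 129, 129, 128, 132, 130]
332 153 [-42.5  48.4]
357 153 [-42.5  77.5]
335 195 [ 8.7 52.7]
360 194 [ 7.5 83.2]
261 115 [-84.7 -35.1]
329 115 [-84.6  45.1]
```

View pics/w1c.png

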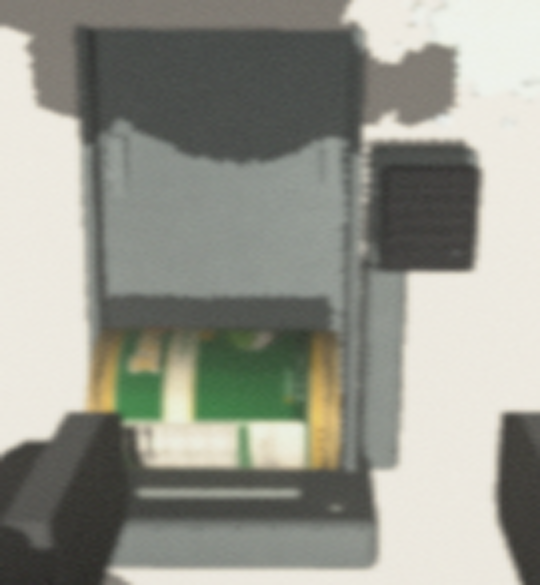

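In the crop the paddle's top face centres at crop (430,217), i.e. dispenser (-13, 66). That is 3-4 mm further in +y than the top fit gives. I split the difference and shift +2.5 mm along tool x, then descend to just above the paddle.

>>> drive_tool(deltas=[[0.18,2.5,0,8,0],[0.18,0,0,16,0],[0.18,0,0,16,0],[0.18,0,0,16,0],[0.18,0,0,16,0],[0.18,0,0,16,0],[0.18,0,0,16,0],[0.18,0,0,16,0],[0.18,0,0,16,0],[0.18,0,0,16,0],[0.18,0,0,16,0],[0.18,0,0,0,0]])

```text
t: 3.82
position: [0.5568, 0.0937, 0.0598]
tool_rot: [0.531, 0.848, -0.002, -0.002]
contact_force: [-1.1, -0.2, 0.9]
opening: 0.591
```

```bash
python3 - <<'E'
from h import *
a,_=snap('side'); b,_=snap('wrist')
i=cv2.resize(a[150:260,270:410],(800,600-0),interpolation=cv2.INTER_CUBIC)[:, :]
i=cv2.resize(i,(480,377)); j=cv2.resize(b,(480,300)); cv2.imwrite('pics/s2.png',np.vstack([i,j])[:600] if 0 else np.hstack([cv2.resize(a[150:260,270:410],(400,314),interpolation=cv2.INTER_CUBIC),cv2.resize(b[:314,120:520],(400,314))])); print(sense()['position'],sense()['contact_force'])
E
```

```text
[0.55882716 0.09369789 0.06266096] [ 0.27686647 -0.56809775 -0.1144341 ]
```

View pics/s2.png

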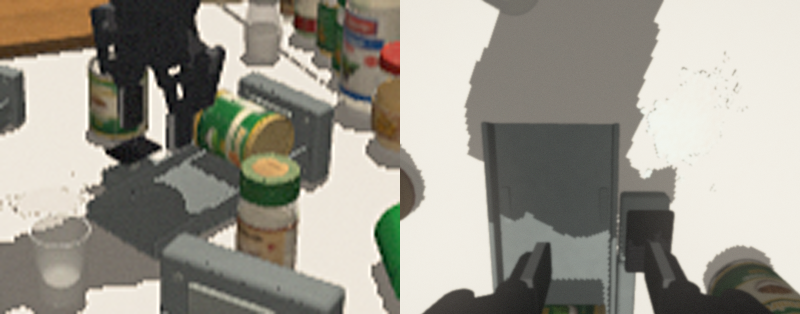

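Side view: one finger is above the paddle and the other above the chute, and the tin is still in its bay. Wrist view: the fingertips are at (655,250) over the paddle and (540,250) over the chute. I descend gently.

>>> drive_tool(deltas=[[0.18,0,0,6,0],[0.18,0,0,6,0],[0.18,0,0,5,0],[0.18,0,0,3,0],[0.18,0,0,0,0],[0.18,0,0,0,0]])

```text
t: 4.42
position: [0.5596, 0.0935, 0.0431]
tool_rot: [0.53, 0.848, -0.0, -0.0]
contact_force: [0.2, 0.4, 0.0]
opening: 0.587
```

>>> drive_tool(deltas=[[0.18,0,0,2,0],[0.18,0,0,2,0],[0.18,0,0,0,0],[0.18,0,0,0,0]])

```text
t: 4.75
position: [0.5597, 0.0935, 0.0392]
tool_rot: [0.53, 0.848, -0.0, -0.0]
contact_force: [-0.2, -0.9, 0.4]
opening: 0.592
```

>>> drive_tool(deltas=[[0.18,0,0,1.5,0],[0.18,0,0,1.5,0],[0.18,0,0,0,0],[0.18,0,0,0,0]])

```text
t: 5.08
position: [0.5596, 0.0935, 0.0362]
tool_rot: [0.53, 0.848, -0.0, -0.0]
contact_force: [-0.4, -0.9, -0.3]
opening: 0.589
```

>>> drive_tool(deltas=[[0.18,0,0,1.5,0],[0.18,0,0,1.5,0],[0.18,0,0,0,0],[0.18,0,0,0,0]])

```text
t: 5.42
position: [0.56, 0.0936, 0.0334]
tool_rot: [0.53, 0.848, 0.0, 0.0]
contact_force: [0.6, -0.4, 1.4]
opening: 0.589
```

>>> drive_tool(deltas=[[0.18,0,0,1,0],[0.18,0,0,1,0],[0.18,0,0,0,0],[0.18,0,0,0,0]])

```text
t: 5.75
position: [0.5601, 0.0936, 0.0325]
tool_rot: [0.53, 0.848, 0.0, 0.0]
contact_force: [-1.5, -0.1, 10.2]
opening: 0.591
```

```bash
python3 - <<'E'
from h import *
s=sense(); print(s['position'],s['contact_force'],s['moment'],s['opening'])
a,_=snap('side'); b,_=snap('wrist'); s=sense(); print(s['position'],s['contact_force'],s['moment'])
cv2.imwrite('pics/s3.png',np.hstack([cv2.resize(a[170:250,285:375],(400,356),interpolation=cv2.INTER_CUBIC),cv2.resize(b[200:378,220:420],(400,356),interpolation=cv2.INTER_CUBIC)]))
E
```

```text
[0.56009172 0.0935846  0.03245506] [-1.5081007  -0.09953663 10.23621275] [ 0.1008663   0.6206027  -0.00878362] 0.5912314813572972
[0.56006764 0.09358785 0.032428  ] [-2.167843   -1.40200649  9.77693137] [0.1003312  0.58784264 0.02786448]
```

View pics/s3.png

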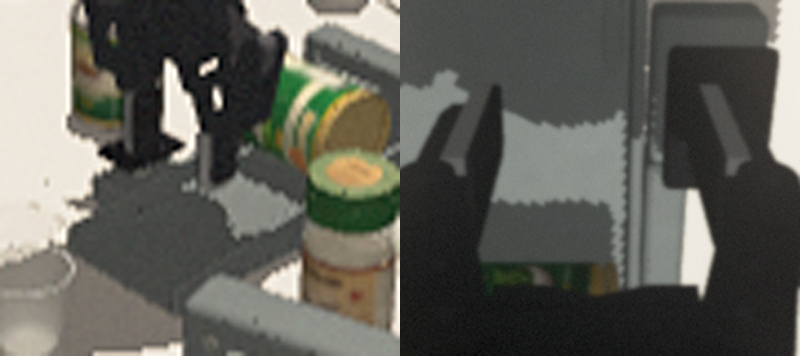

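Both fingers stand where intended: crop left shows the paddle finger at (140,150) and the chute finger at (215,185), with the tin still in its bay. I keep pressing in small steps.

>>> drive_tool(deltas=[[0.18,0,0,1,0],[0.18,0,0,0,0],[0.18,0,0,0,0]])

```text
t: 6.1
position: [0.5601, 0.0936, 0.0322]
tool_rot: [0.53, 0.848, 0.0, 0.0]
contact_force: [-4.2, -1.4, 15.5]
opening: 0.587
```

>>> drive_tool(deltas=[[0.18,0,0,1,0],[0.18,0,0,0,0],[0.18,0,0,0,0]])

```text
t: 6.35
position: [0.56, 0.0936, 0.0307]
tool_rot: [0.53, 0.848, 0.0, 0.0]
contact_force: [-0.9, -0.5, 5.0]
opening: 0.591
```

```bash
python3 - <<'E'
from h import *
s=sense(); print(s['t'],s['position'],s['contact_force'],s['moment'],s['opening'])
old=np.load('side.npz')['p']; a,_=snap('side')
d=cv2.absdiff(old,a).max(-1); print((d[170:250,285:400]>40).sum())
v,u=np.where(d[170:250,285:400]>40); print(u.mean()+285 if len(u) else 0, v.mean()+170 if len(v) else 0)
E
```

```text
6.35 [0.56004319 0.09359245 0.03069264] [-0.94757147 -0.45413896  5.04714215] [0.05650679 0.3427318  0.00916941] 0.5909121153930327
255
343.9137254901961 194.50980392156862
```

```bash
python3 - <<'E'
from h import *
a=np.load('side.npz')['p']; b,_=snap('wrist')
cv2.imwrite('pics/s4.png',np.hstack([cv2.resize(a[170:250,295:395],(400,320),interpolation=cv2.INTER_CUBIC),cv2.resize(b[160:360,195:445],(400,320),interpolation=cv2.INTER_CUBIC)])); print(sense()['position'],sense()['contact_force'])
E
```

```text
[0.56002478 0.09355255 0.03010312] [-0.80329739 -0.29209615  3.88598068]
```

View pics/s4.png

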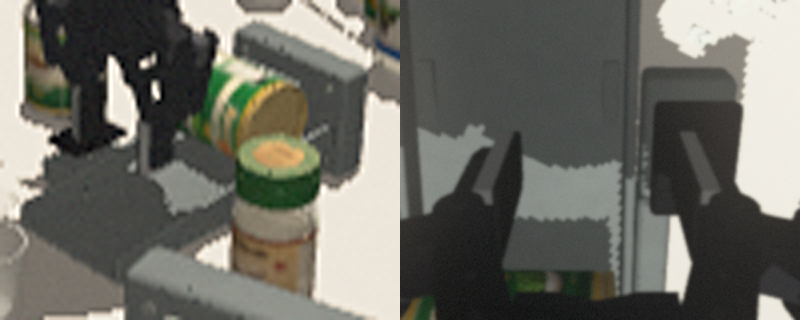

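The tin is still in its bay in the side crop (245,105), and the paddle has begun to sink. I continue.

>>> drive_tool(deltas=[[0.18,0,0,1,0],[0.18,0,0,1,0],[0.18,0,0,0,0],[0.18,0,0,0,0]])

```text
t: 6.78
position: [0.56, 0.0936, 0.0274]
tool_rot: [0.53, 0.848, 0.0, 0.0]
contact_force: [-0.4, -0.1, 3.4]
opening: 0.591
```

>>> drive_tool(deltas=[[0.18,0,0,1,0],[0.18,0,0,1,0],[0.18,0,0,0,0],[0.18,0,0,0,0]])

```text
t: 7.12
position: [0.56, 0.0935, 0.0253]
tool_rot: [0.53, 0.848, 0.0, 0.0]
contact_force: [1.0, -0.8, 4.6]
opening: 0.59
```

>>> drive_tool(deltas=[[0.18,0,0,1,0],[0.18,0,0,1,0],[0.18,0,0,0,0],[0.18,0,0,0,0],[0.18,0,0,0,0],[0.18,0,0,0,0],[0.18,0,0,0,0]])

```text
t: 7.7
position: [0.56, 0.0935, 0.0248]
tool_rot: [0.53, 0.848, 0.0, 0.0]
contact_force: [-3.6, -0.8, 16.2]
opening: 0.59
```

```bash
python3 - <<'E'
from h import *
a,_=snap('side'); b,_=snap('wrist'); s=sense(); print(s['t'],s['position'],s['contact_force'],s['moment'])
cv2.imwrite('pics/s5.png',np.hstack([cv2.resize(a[170:250,295:395],(400,320),interpolation=cv2.INTER_CUBIC),cv2.resize(b[160:360,195:445],(400,320),interpolation=cv2.INTER_CUBIC)]))
E
```

```text
7.8 [0.56002195 0.09356022 0.02475505] [-4.35445861 -1.040041   16.75253529] [ 0.13921807  0.95892427 -0.04811683]
```

View pics/s5.png

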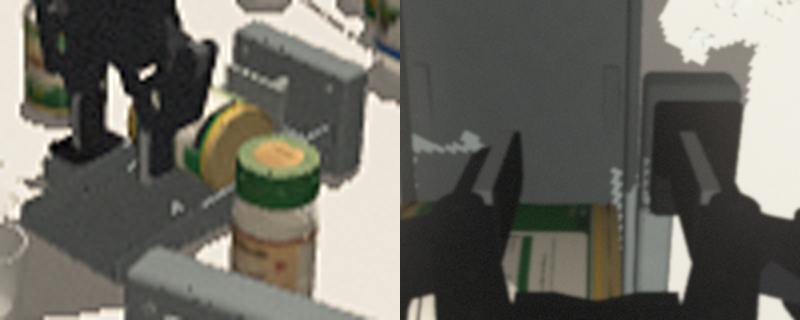

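The tin has left its bay and rests against the chute finger (side crop 225,140; wrist crop 560,255). The paddle is at its end stop (16.8 N, no further travel). I wait a little and check for rest and undisturbed neighbours.

>>> drive_tool(deltas=[[0.18,0,0,0,0],[0.18,0,0,0,0],[0.18,0,0,0,0],[0.18,0,0,0,0],[0.18,0,0,0,0],[0.18,0,0,0,0]])

```text
t: 8.3
position: [0.56, 0.0936, 0.0248]
tool_rot: [0.53, 0.848, 0.0, 0.0]
contact_force: [-3.8, -1.2, 17.0]
opening: 0.589
```

```bash
python3 - <<'E'
from h import *
old=np.load('side.npz')['p']; t0=np.load('top.npz')['p']
a,_=snap('side'); b,_=snap('top')
print('side change since',(cv2.absdiff(old,a).max(-1)>40).sum())
for n,(u,v) in dict(other=(232,200),glass=(338,254),jar=(352,185)).items():
    g=(slice(v-14,v+14),slice(u-14,u+14)); print(n,(cv2.absdiff(t0[g],b[g]).max(-1)>50).sum())
q=np.array([.58778,.07082,.45359]); cs,s=np.cos(q[2]),np.sin(q[2])
p,W=cloud('side'); D=W[...,:2]-q[:2]; L=np.dstack([D@[cs,s],D@[-s,cs],W[...,2]])*1000
hsv=cv2.cvtColor(p,cv2.COLOR_BGR2HSV); m=(hsv[...,1]>60)&(abs(L[...,1])<48)&(L[...,0]>-40)&(L[...,0]<98)&(L[...,2]>18)&(L[...,2]<90)
w=L[m]; print(len(w),np.percentile(w,[3,50,97],axis=0).round(1).tolist())
f=w[w[:,1]<-31]; print('end face',len(f),f.min(0),f.max(0),f.mean(0))
s=sense(); print(s['t'],s['position'],s['contact_force'])
E
```

```text
side change since 0
other 523
glass 152
jar 0
304 [[-5.8, -34.5, 27.8], [10.9, -30.5, 51.2], [70.9, 34.7, 72.0]]
end face 139 [ -4.92483195 -42.27127843  23.99223249] [ 78.23389381 -31.00583256  72.09118352] [ 20.57015209 -32.72254258  51.5336664 ]
8.4 [0.5600159  0.09357172 0.0247627 ] [-3.1775025  -1.0353138  16.64142247]
```

```bash
python3 - <<'E'
from h import *
o=cv2.imread('pics/side1.png'); a=np.load('side.npz')['p']; t=np.load('top.npz')['p']
tm=cv2.imread('pics/top1.png'); 
def ncc(A,B,u,v,r=12):
    T=cv2.cvtColor(A[v-r:v+r,u-r:u+r],6); R=cv2.matchTemplate(cv2.cvtColor(B[v-r-6:v+r+6,u-r-6:u+r+6],6),T,5); _,m,_,l=cv2.minMaxLoc(R); return m,l
print('glass side',ncc(o,a,290,240,14),'other side lower',ncc(o,a,309,190,9),'jar',ncc(o,a,363,225,14))
print('glass top',ncc(tm,t,338,254),'other top',ncc(tm,t,228,200))
cv2.imwrite('pics/f.png',np.hstack([cv2.resize(a[150:270,260:400],(400,343),interpolation=2),cv2.resize(t[120:280,190:370],(386,343),interpolation=2)]))
E
```

```text
glass side (0.22500504553318024, (6, 6)) other side lower (0.6274548172950745, (6, 6)) jar (0.9930787086486816, (6, 6))
glass top (0.5031549334526062, (6, 6)) other top (0.19857552647590637, (0, 0))
```

View pics/f.png

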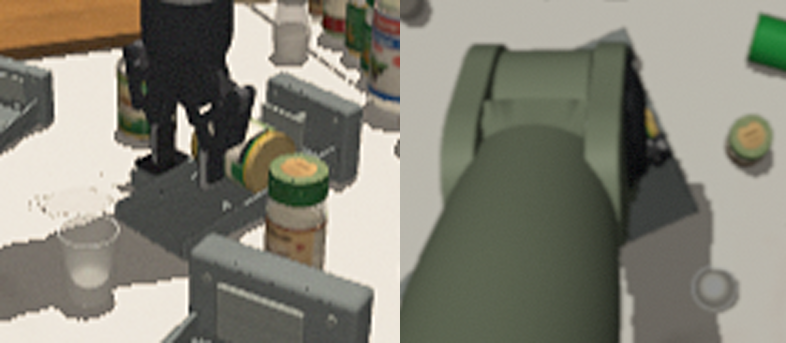

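The glass, the jar and the visible part of the other tin match at zero shift. The low match scores come from the arm's shadow and from the arm hiding the other tin in the top view. The tin is at rest against the finger, so I hand in.

```bash
python3 -c "from station import hand_in; print(hand_in())"
```

```text
the job is handed in; nothing more can be done
None
```

I pressed the middle-sized dispenser's paddle down to its stop with one finger. The tin popped out and rolled against the other finger, which was already standing across the chute. I handed the job in at about 8.4 s, holding that pose.

**Paddle:** It is fully down, about 10 mm of travel. It holds steadily at about 17 N against the end stop.

**Tin:** It rests against the chute finger, and the side view did not change over the last 0.6 s. The side-camera depth puts its centre near x = 20 to 25 mm of the dispenser, inside the allowed -60 to +38 mm.

**Surroundings:** The jar matched its first picture with no shift. The glass and the visible part of the other tin also showed no shift, but their matches were weak. The arm's shadow or the arm itself got in the way, and in the top view the other tin was hidden, so that check told nothing.

**Other disagreements:**
- The top and wrist cameras differed by 3 to 4 mm on where the paddle lay across the chute; I aimed between the two.
- The push briefly rose to 15.5 N as the paddle began to move, more than the spring force given.

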